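# Seat the warming plate in a coffee-maker base and catch it

## Robot

A 6-joint arm with a two-finger parallel gripper is mounted at the origin on the work surface. World frame = base frame: x ahead of the robot, y to its left, z up, the work surface at z = 0. Lengths are in m, angles in rad, forces in N, time in s.
With the tool pointing down it reaches from about 0.275 to 0.775 m from the base axis. Payload 14.6 kg.
Tool frame: the origin (TCP) lies on the centre line of the jaws, within the pads' length; the fingertips stand 11 mm ahead of it and the grasp point (between the pads) lies 8 mm behind it; z points along the fingers, y is the direction in which the jaws open and shut (so a half turn about z gives the same grasp; the last joint's range is limited). The gripper opens to 85 mm and grips with 20 to 120 N. Pads are 22 mm wide; open, the fingers measure 114 mm over their backs; the gripper's body (76 mm by 85 mm) begins 54 mm behind the grasp point. The pads swing forward as they close: fully open they stand 13 mm farther back than shut.
Start: joints at [-1.452, 0.263, -0.048, 1.259, 0, 1.415], TCP at [0.142, -0.505, 0.242] pointing down, gripper open.
Joint ranges: [-2.65, 2.65], [-0.89, 1.7], [-1.18, 1.37], [-2.13, 2.11], [-1.35, 1.29], [-3.14, 3.14]. Speed limits (rad/s): [1.89, 1.89, 2.57, 2.79, 3.14, 3.14].

## Interface

Orientations are given as a unit quaternion [w, x, y, z].
In Python, from plant import arm gives the robot as it stands.
- The arm moves only by the tool jog_arm, never from a script. Its argument "commands" is a list of rows, each a list of 7 numbers: the turn, a rotation vector about the world's x, y, z in degrees, then the shift along the world's x, y, z in m, then the closure, from 0 (fully open) to 1 (shut). In form: [[wx, wy, wz, dx, dy, dz, gripper], ...]. A call has 1 to 10 rows; each row shifts and turns the commanded pose from where the row before left it; what a row does not reach is not made up. A row lasts 1/8 s, in which the tool goes at most 62.5 mm and 10.7 degrees, less where a joint would pass 70% of its speed; a pose out of reach is approached as far as the arm can. A call with a gripper value outside its range is refused whole. The fingers move at their own pace and stop on an object; "force" is the grip in N (left out, the last holds). Time passes only in rows, so rows that do not move let the fingers close. It gives the time, the measured TCP pose, the force and the opening at its end, in the units of the state.
- arm.get_obs(): the state, without advancing time (a new reading comes with each control period).
- arm.camera(name): name is "scene" or "top" or "wrist"; returns a dict with "image" (384x512x3 uint8, blue, green, red), "depth" (384x512 float32, m along the optical axis (not along the pixel's ray), 0 where there is no reading), "intrinsics" (3x3 intrinsics, pixels), "cam_to_world" (4x4, takes a point from camera to world coordinates); the wrist camera has in their place "mount" (4x4, takes a point from camera to tool coordinates, whose origin is the TCP and whose axes are the flange's). Camera axes: x right, y up, looking along -z (the intrinsics and any distortion apply to the point x, -y, -z); pixel columns grow to the right and rows downward; lengths in m; the calibration is good to about 2 mm. A picture is of the moment at which its call begins: read the wrist's pose just before it.
- arm.finish_job(): hands the job in, once; it reports no verdict.
Trained networks look in a picture, given as the dict that the camera call returned (one of the last four; its "shot" number tells which), for a name from the list of things; names that differ only in an ending like _2 or _b are one class to them, and where a whole thing is asked for, a point or a joint stands for the part that bears it (a point fixed in the world has none). Each returns a list of dicts, best first, with "conf" (0 to 1); they miss things now and then, are a little off and sometimes report something else, mostly with a low value. They report only what shows in the picture. A call takes as long as a camera call.
- arm.recognise(picture, thing): "extent" ([left, top, right, bottom] in pixels, round what is visible of it).
The state is a dict: "time": time; "joints": joint angles; "joint_vel": joint speeds; "joint_torque": joint torques, N m; "tcp_pos": TCP position; "orientation": TCP orientation; "wrist_force": force on the tool from outside, world axes, zero at the start; "wrist_torque": the same for the moment, N m; "finger_gap": finger opening in m.
Only numpy, scipy, OpenCV 4.12 (cv2) and the standard library are available. Lean on these libraries where they do the work, as an engineer would, in place of code of your own. Each camera call takes 0.05 s, during which the arm holds its last target. There are 200 camera calls.

## Task

On the black coffee-maker base, push the loose steel warming plate across the deck with the fingertips, never picking it up, until it drops over the rim and lies flush in its round recess. Then push the orange catch all the way in, so that its tongue covers the plate's edge and keeps it there. Leave the blue cap and everything else where it is.

Things in the scene. Friction and masses are not known exactly. Their poses are not given: they have to be found in the camera images.
- base: coffee-maker base, fixed to the table: black slab 180 mm (its x) by 300 mm (its y) by 45 mm high with a flat level deck on top; behind the deck (its +x) stands the foot of the tower, 200 mm wide, from 89 to 115 mm behind the centre and 68 mm high. Origin at the centre of the slab's underside, z up, on the table. Its front with red switch and the catch looks along its -x, which is roughly towards the robot
- recess (a point): centre of the floor of the round recess in the middle of the deck: 74 mm across, 8 mm deep with a flat floor (copper-coloured) and a sharp rim level with the deck; the point lies 8 mm below the deck, on the base's vertical centre line
- plate: loose steel warming plate: plain flat disc 70 mm across, 8 mm thick, about 0.2 kg, lying on the deck to the left or right of the recess (base's +y or -y). Origin at the centre of its underside, z up. It slides when pushed at its edge, and once seated its top is flush with the deck
- cap: loose blue plastic water-tank cap, lying on the deck at the other side of the recess: disc 58 mm across and 10 mm thick with a grip bar 40 x 10 mm, 24 mm high in all. Origin at the centre of its underside. Must stay where it is
- catch (a joint): travel of the orange catch in m: 0 fully drawn back, 0.026 fully home, growing as it slides along the base's +x towards the recess; starts nearly drawn back. About 2 N of friction, no spring, stays where it is left. Its flat tongue (26 mm wide in the base's y, 5 mm thick, underside 3 mm above the deck) ends 47 mm short of the recess centre at 0, and 21 mm short of it, over the seated plate's edge, at 0.026; it can pass over the plate only when that is seated
- catch_tab (a point): top centre of the upright thumb tab on the catch: tab 10 mm thick (base's x), 28 mm wide (base's y), its top 28 mm above the deck and its foot 8 mm above the deck, where it stands on the tongue strip, which is 40 mm long in the base's x and reaches 12 mm behind the tab's back face. The tab lies on the base's centre line, 70 mm in front of the recess centre (base's -x) when the catch is at 0. Push it at its back (base's -x side)
- mug: white mug, 80 mm across, 90 mm high, standing on the table, a bystander; origin at the centre of its underside
- jar: screw jar, 60 mm across, 70 mm high, standing on the table, a bystander; origin at the centre of its underside
- driver: red-handled screwdriver, 200 mm long, handle 26 mm thick, lying on the table, a bystander; origin under its middle
- meter: yellow multimeter 140 x 75 x 40 mm lying on the table, a bystander; origin at the centre of its underside
- spool: wire spool, 56 mm across, 42 mm high, standing on the table, a bystander; origin at the centre of its underside

How it is judged:
On the way, in this order (a step that is already met when the one before it is completed fails the run):
1. the steel plate lies flat and flush in the recess, the catch still open (horizontal distance between plate and recess below 0.004 m and z of plate in the frame of base below 0.0395 m and angle between plate's own z axis and vertical below 0.035 rad and value of joint catch below 0.016 m), for 0.2 s.
2. the catch is pushed home over the seated plate (horizontal distance between plate and recess below 0.004 m and z of plate in the frame of base below 0.0395 m and angle between plate's own z axis and vertical below 0.035 rad and value of joint catch above 0.023 m), for 0.2 s.
At the end, for the whole second after the job is handed in: The steel plate rests in the recess: centre within 4 mm, underside within 2.5 mm of the recess floor, level within 2 degrees; the catch is within 3 mm of fully home (over 23 of 26 mm); the blue cap is within 15 mm and every bystander within 25 mm of where it began (all of step 2 and linear speed of plate below 0.01 m/s and distance of cap from where it was at the start of the episode below 0.015 m and distance of each of mug, jar, driver, meter, spool from where it was at the start of the episode below 0.025 m); the robot touches nothing.
It fails at once if the steel plate is lifted more than 6 mm off the deck (z of plate in the frame of base above 0.051 m).
It fails at once if the steel plate is stood on edge or flipped (angle between plate's own z axis and vertical above 0.6 rad).
It fails at once if the steel plate falls off the deck (z of plate in the frame of base below 0.025 m).
It fails at once if the blue cap is moved more than 15 mm (distance of cap from where it was at the start of the episode above 0.015 m).
It fails at once if a bystander is moved more than 25 mm (distance of any of mug, jar, driver, meter, spool from where it was at the start of the episode above 0.025 m).
It also fails if it takes over 42 s, if anything falls off the work surface, if the arm or the gripper's body presses on something with over 40 N, if the wrist force passes 120 N, or if a joint passes its speed limit or range.

## Working session

There is one attempt and no reset: what is moved stays moved. The work goes in short steps, Python scripts to look and compute and a tool call to move; the robot and the scene stay as the last step left them, time stands still between calls to the robot, and variables do not carry over. Pictures are saved under pics/ and viewed, about 8 in all and at most 12, crops included, and the job is handed in when it is done.

Besides the shell and the picture viewer there is one more tool, called by a JSON object that holds its "op" and its "data". jog_arm: Moves the arm, as the interface text tells. Its arguments: {"type":"object","properties":{"commands":{"type":"array"},"force":{"type":"number"}},"required":["commands"]}

```bash
mkdir -p pics; ls
cat > h.py <<'E'
import numpy as np, cv2
from plant import arm
def cloud(p):
    K=np.array(p["intrinsics"]);d=p["depth"];v,u=np.mgrid[:d.shape[0],:d.shape[1]]
    c=np.stack([(u-K[0,2])/K[0,0]*d,-(v-K[1,2])/K[1,1]*d,-d,np.ones_like(d)],-1)
    return (c@np.array(p["cam_to_world"]).T)[...,:3]
E
python3 - <<'E'
from h import *
for n in("scene","top"):
    p=arm.camera(n);cv2.imwrite(f"pics/{n}0.png",p["image"]);W=cloud(p);np.save(n+".npy",W);np.save(n+"_im.npy",p["image"])
    for t in("base","plate","cap","catch","mug","jar","driver","meter","spool"):
        r=arm.recognise(p,t)
        if r:
            e=r[0]["extent"];u,v=int((e[0]+e[2])/2),int((e[1]+e[3])/2);print(n,t,np.round(r[0]["conf"],2),np.round(e),W[v,u].round(3))
print(arm.get_obs())
E
```

```text
pics
scene base 0.61 [209. 178. 296. 239.] [ 0.594 -0.031  0.048]
scene plate 0.43 [221. 180. 239. 194.] [ 0.56  -0.178  0.053]
scene cap 0.44 [258. 208. 273. 220.] [0.597 0.034 0.061]
scene mug 0.81 [353. 247. 384. 286.] [0.608 0.449 0.085]
scene jar 0.86 [194. 202. 213. 227.] [ 0.745 -0.131  0.061]
scene driver 0.43 [202. 138. 216. 153.] [ 0.363 -0.491  0.028]
scene spool 0.49 [375. 234. 397. 254.] [0.441 0.428 0.044]
top base 0.88 [232. 156. 332. 228.] [ 0.58  -0.055  0.037]
top plate 0.62 [304. 183. 330. 210.] [ 0.563 -0.156  0.051]
top cap 0.69 [244. 182. 259. 204.] [0.572 0.034 0.07 ]
top catch 0.53 [397. 250. 450. 280.] [ 0.359 -0.47   0.026]
top mug 0.88 [ 92. 177. 129. 222.] [0.564 0.462 0.004]
top jar 0.86 [304. 133. 323. 155.] [ 0.716 -0.148  0.075]
top driver 0.63 [391. 248. 448. 282.] [ 0.362 -0.46   0.02 ]
top meter 0.69 [382. 154. 426. 205.] [ 0.612 -0.418  0.042]
top spool 0.84 [109. 236. 132. 260.] [0.416 0.418 0.043]
{'time': 1.0, 'joints': array([-1.45227219e+00,  2.63091540e-01, -4.82969443e-02,  1.25939294e+00,
       -1.12838478e-05,  1.41549270e+00]), 'joint_vel': array([-4.41626688e-04, -4.08193862e-05, -2.07960486e-04, -1.29497836e-03,
       -7.53298974e-04,  3.43503514e-04]), 'joint_torque': array([ 6.62621860e-04, -6.37449002e+01,  3.84770894e+01,  1.64590652e-03,
       -9.94810080e-05,  7.47537456e-06]), 'tcp_pos': array([ 0.14196062, -0.5054491 ,  0.24228379]), 'orientation': array([ 7.34554654e-06,  9.90641927e-01,  1.36486529e-01, -5.77797601e-06]), 'wrist_force': array([ 0.00669365, -0.35217917, -0.01220454]), 'wrist_torque': array([-0.02987948,  0.00560771,  0.00204586]), 'finger_gap': 0.08517581172645834}
```

Run:
```python
from h import *
a=np.load("top_im.npy")[125:255,215:375];b=np.load("scene_im.npy")[130:250,190:350]
o=np.vstack([cv2.resize(a,(640,520),interpolation=3)[:, :],])
cv2.imwrite("pics/c1.png",cv2.resize(a,(736,598),interpolation=3))
W=np.load("top.npy");m=(abs(W[...,2]-.045)<.012)&(abs(W[...,0]-.58)<.2)&(abs(W[...,1]+.06)<.22)
n,l,s,c=cv2.connectedComponentsWithStats(m.astype('uint8'));k=1+s[1:,4].argmax()
P=W[l==k];print(np.median(P[:,2]),cv2.minAreaRect(P[:,:2].astype('float32')),s[k])
```

```text
0.04584863937298089 ((0.5646941661834717, -0.053647592663764954), (0.30009835958480835, 0.18073636293411255), 87.06305694580078) [ 229  164  104   65 5981]
```

View pics/c1.png

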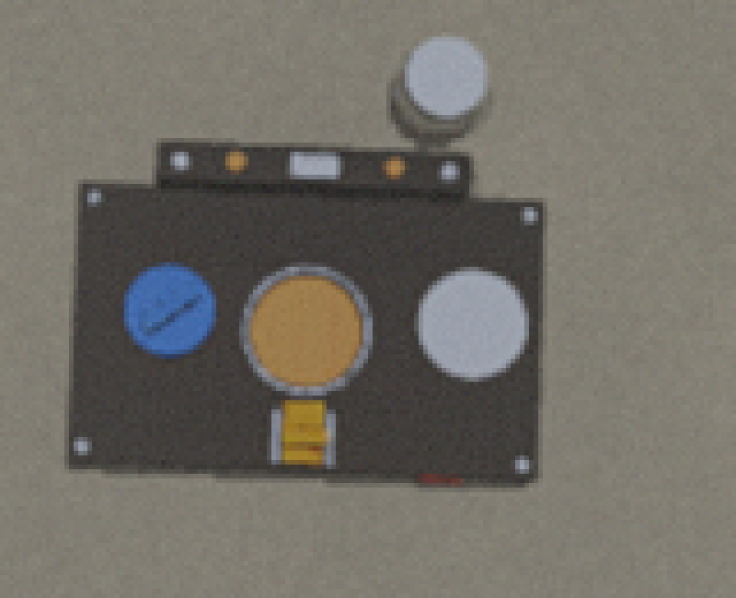

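The top view shows the cap at left (crop 170,310), the empty recess in the middle (307,332), the plate at right (473,325) and the catch below the recess (303,430). Next step is to segment these by colour for positions.

```bash
cat >> h.py <<'E'
def hit(p,uv,z,T=None):
    "pixel -> world point on the plane at height z"
    K=np.array(p["intrinsics"]);T=np.array(p["cam_to_world"]) if T is None else T
    r=T[:3,:3]@np.array([(uv[0]-K[0,2])/K[0,0],-(uv[1]-K[1,2])/K[1,1],-1.])
    return T[:3,3]+r*(z-T[2,3])/r[2]
def blob(m,near):
    n,l,s,c=cv2.connectedComponentsWithStats(m.astype('uint8'))
    k=min((i for i in range(1,n) if s[i,4]>60),key=lambda i:np.hypot(*(c[i]-near)));return c[k],s[k],l==k
E
python3 - <<'E'
from h import *
p=arm.camera("top");im=p["image"].astype(int);b,g,r=im[...,0],im[...,1],im[...,2]
for n,m,c0,z in(("plate",(b>140)&(abs(r-b)<40),(317.8,195.7),.053),("copper",(r-b>60),(281.7,197.2),.037),("catch",(r-b>60),(281,218),.06),("cap",(b-r>50),(252,192),.055)):
    try:
        c,s,_=blob(m,c0);print(n,c.round(1),s,hit(p,c,z).round(4))
    except Exception as e:print(n,e)
for uv in((235.4,167.7),(330.2,171.8),(328.5,226),(232.8,222)):print(hit(p,uv,.045).round(4))
print(arm.get_obs()["time"])
E
```

```text
plate [317.3 194.9] [306 184  23  23 418] [ 0.5662 -0.16    0.053 ]
copper [281.1 196.5] [270 185  23  24 433] [ 0.5641 -0.0549  0.037 ]
catch [280.5 218.5] [276 212  10  14 122] [ 0.4978 -0.0512  0.06  ]
cap [251.4 191.9] [242 182  20  21 313] [0.5765 0.0326 0.055 ]
[0.65   0.0795 0.045 ]
[ 0.6353 -0.2006  0.045 ]
[ 0.4755 -0.192   0.045 ]
[0.4895 0.0878 0.045 ]
1.05
```

{"op": "jog_arm", "data": {"commands": [[0, 0, 7.5, 0.0424, 0.028, -0.009, 0.5], [0, 0, 7.5, 0.0424, 0.028, -0.009, 0.5], [0, 0, 7.5, 0.0424, 0.028, -0.009, 0.5], [0, 0, 7.5, 0.0424, 0.028, -0.009, 0.5], [0, 0, 7.5, 0.0424, 0.028, -0.009, 0.5], [0, 0, 7.5, 0.0424, 0.028, -0.009, 0.5], [0, 0, 7.5, 0.0424, 0.028, -0.009, 0.5], [0, 0, 7.5, 0.0424, 0.028, -0.009, 0.5], [0, 0, 7.5, 0.0424, 0.028, -0.009, 0.5], [0, 0, 7.5, 0.0424, 0.028, -0.009, 0.5]], "force": 20}}

```text
time: 2.3
tcp_pos: [0.5673, -0.2243, 0.152]
orientation: [0.0, 0.701, 0.713, -0.0]
wrist_force: [-0.0, -1.2, 0.5]
finger_gap: 0.0427
```

```bash
cat >> h.py <<'E'
from scipy.spatial.transform import Rotation as R
def wrist():
    o=arm.get_obs();p=arm.camera("wrist");T=np.eye(4);q=o["orientation"]
    T[:3,:3]=R.from_quat([*q[1:],q[0]]).as_matrix();T[:3,3]=o["tcp_pos"]
    p["cam_to_world"]=T@np.array(p["mount"]);return o,p
E
python3 - <<'E'
from h import *
o,p=wrist();cv2.imwrite("pics/w1.png",p["image"]);W=cloud(p)
print(o["tcp_pos"],np.degrees(2*np.arctan2(o["orientation"][2],o["orientation"][1])))
im=p["image"].astype(int);b,g,r=im[...,0],im[...,1],im[...,2]
for t in("plate","recess","cap","catch"):
    for e in arm.recognise(p,t)[:1]:
        x=e["extent"];print(t,e["conf"],np.round(x),hit(p,((x[0]+x[2])/2,(x[1]+x[3])/2),.053).round(4))
d=p["depth"];near=(d>0)&(W[...,2]>.09)&(W[...,2]<.2);print(near.sum(),W[near].min(0) if near.any() else 0,W[near].max(0) if near.any() else 0)
E
```

```text
[ 0.56733128 -0.2243404   0.15200829] 90.93828964886504
plate 0.59 [212.  52. 308. 156.] [ 0.5668 -0.1583  0.053 ]
recess 0.87 [120.   2. 445. 170.] [ 0.582  -0.1459  0.053 ]
cap 0.51 [248. 318. 380. 384.] [ 0.6181 -0.3707  0.053 ]
12399 [ 0.51207511 -0.23745369  0.14150593] [ 0.6229793  -0.20852115  0.19999875]
```

View pics/w1.png

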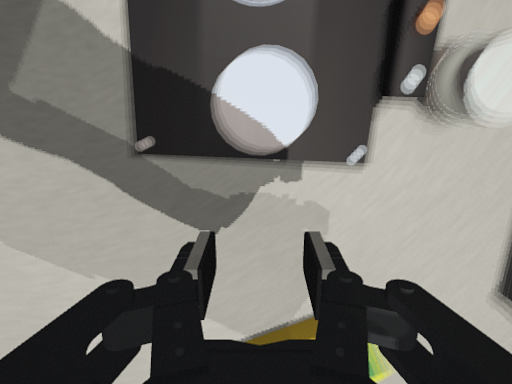

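Seen from the wrist: the plate at (264,100), the recess rim at the top edge (265,0), and the fingertips at (210,235) and (308,235), straddling the plate's centre line. Next I lower the tool behind the plate and push.

{"op": "jog_arm", "data": {"commands": [[0, 0, 0, 0, 0, -0.03, 0.5], [0, 0, 0, 0, 0, -0.03, 0.5], [0, 0, 0, 0, 0, -0.02, 0.5], [0, 0, 0, 0, 0, -0.0135, 0.5], [0, 0, 0, 0, 0.01, 0, 0.5], [0, 0, 0, 0, 0.01, 0, 0.5], [0, 0, 0, 0, 0.01, 0, 0.5], [0, 0, 0, 0, 0.01, 0, 0.5], [0, 0, 0, 0, 0, 0, 0.5]]}}

```text
time: 3.68
tcp_pos: [0.5662, -0.1846, 0.0592]
orientation: [0.0, 0.702, 0.712, 0.0]
wrist_force: [-0.8, -1.2, 0.3]
finger_gap: 0.0429
```

Run:
```python
from h import *
o,p=wrist();cv2.imwrite("pics/w2.png",p["image"]);W=cloud(p);print(o["tcp_pos"],o["time"])
im=p["image"].astype(int);b,g,r=im[...,0],im[...,1],im[...,2]
c,s,m=blob(r-b>50,(256,60));print("copper",c,s,hit(p,c,.037))
for t in("plate",):
    for e in arm.recognise(p,t)[:1]:
        x=e["extent"];print(t,e["conf"],np.round(x),hit(p,((x[0]+x[2])/2,(x[1]+x[3])/2),.053).round(4))
```

```text
[ 0.5661561  -0.18461287  0.05915289] 3.675
copper [258.11869748  18.38739496] [ 185    0  146   46 4760] [ 0.56427421 -0.07997454  0.037     ]
plate 0.58 [183.  94. 337. 246.] [ 0.566  -0.1436  0.053 ]
```

View pics/w2.png

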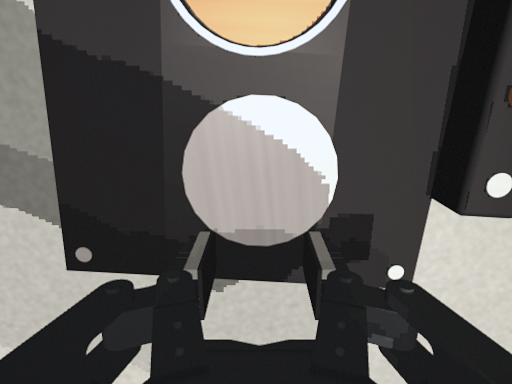

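The plate (260,170) rests against both fingertips and the recess is straight ahead (258,~0). The plate centre is 41 mm ahead of the TCP, which matches the geometry, so I keep pushing.

{"op": "jog_arm", "data": {"commands": [[0, 0, 0, -0.0003, 0.008, 0, 0.5], [0, 0, 0, -0.0003, 0.008, 0, 0.5], [0, 0, 0, -0.0003, 0.008, 0, 0.5], [0, 0, 0, -0.0003, 0.008, 0, 0.5], [0, 0, 0, -0.0003, 0.008, 0, 0.5], [0, 0, 0, -0.0003, 0.008, 0, 0.5], [0, 0, 0, 0, 0, 0, 0.5]]}}

```text
time: 4.65
tcp_pos: [0.5641, -0.1367, 0.0588]
orientation: [-0.0, 0.703, 0.712, 0.0]
wrist_force: [0.1, 0.1, -0.6]
finger_gap: 0.0427
```

Run:
```python
from h import *
o,p=wrist();cv2.imwrite("pics/w3.png",p["image"]);W=cloud(p);print(o["tcp_pos"],o["time"])
im=p["image"].astype(int);b,g,r=im[...,0],im[...,1],im[...,2]
# recess ring (light) front arc: fit from pixels not plate: print row/col ends of copper
c,s,m=blob(r-b>50,(256,60));print("copper",c,s)
ys,xs=np.nonzero(m);P=np.array([hit(p,q,.037) for q in zip(xs[::20],ys[::20])]);print(cv2.minEnclosingCircle(P[:,:2].astype('float32')))
for e in arm.recognise(p,"plate")[:1]:
        x=e["extent"];print(e["conf"],np.round(x),hit(p,((x[0]+x[2])/2,(x[1]+x[3])/2),.053).round(4))
```

```text
[ 0.56408433 -0.13673721  0.05877202] 4.65
copper [261.63248319  54.1331158 ] [  182     0   160   123 15017]
((0.5639348030090332, -0.0544726625084877), 0.03624355420470238)
0.59 [180.  93. 338. 245.] [ 0.5635 -0.0953  0.053 ]
```

View pics/w3.png

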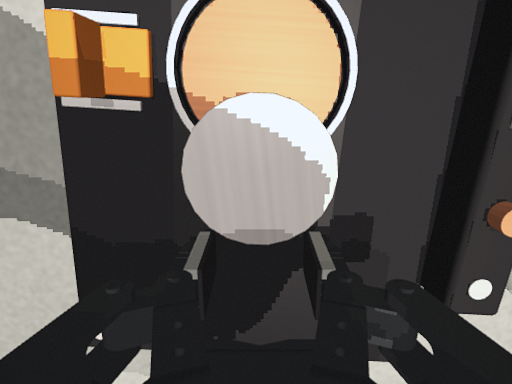

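The plate (260,168) now overlaps the near rim of the recess (262,~65 centre), well aligned, with 41 mm to go.

{"op": "jog_arm", "data": {"commands": [[0, 0, 0, 0, 0.007, 0, 0.5], [0, 0, 0, 0, 0.007, 0, 0.5], [0, 0, 0, 0, 0.007, 0, 0.5], [0, 0, 0, 0, 0.007, 0, 0.5], [0, 0, 0, 0, 0.006, 0, 0.5], [0, 0, 0, 0, 0.005, 0, 0.5], [0, 0, 0, 0, 0.001, 0, 0.5], [0, 0, 0, 0, 0, 0, 0.5]]}}

```text
time: 5.75
tcp_pos: [0.5641, -0.0973, 0.0587]
orientation: [-0.0, 0.703, 0.711, 0.0]
wrist_force: [-0.1, 0.4, 0.5]
finger_gap: 0.0427
```

Run:
```python
from h import *
o,p=wrist();cv2.imwrite("pics/w4.png",p["image"]);W=cloud(p);print(o["tcp_pos"],o["time"])
for e in arm.recognise(p,"plate")[:1]:
        x=e["extent"];print(e["conf"],np.round(x),hit(p,((x[0]+x[2])/2,(x[1]+x[3])/2),.045).round(4))
for uv in((260,110),(260,140),(260,170),(260,200),(260,225),(220,170),(300,170),(380,170),(140,200)):print(uv,W[uv[1],uv[0]].round(4))
```

```text
[ 0.56408243 -0.09731452  0.05870747] 5.75
0.96 [184.  93. 335. 244.] [ 0.5636 -0.0575  0.045 ]
(260, 110) [ 0.5636 -0.031   0.0444]
(260, 140) [ 0.5637 -0.0438  0.0485]
(260, 170) [ 0.5639 -0.057   0.0505]
(260, 200) [ 0.5641 -0.0711  0.051 ]
(260, 225) [ 0.5642 -0.083   0.0526]
(220, 170) [ 0.5459 -0.0571  0.051 ]
(300, 170) [ 0.5822 -0.0573  0.0485]
(380, 170) [ 0.6202 -0.0577  0.0449]
(140, 200) [ 0.5062 -0.074   0.0448]
```

View pics/w4.png

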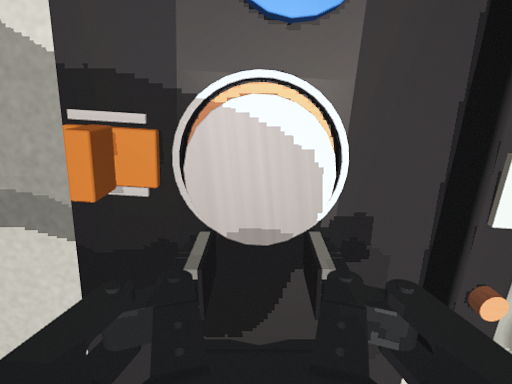

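The plate (260,168) is tilted, with its front edge down in the recess and its rear edge still on the rim. It needs about 2 to 3 mm more, so I push on slowly.

{"op": "jog_arm", "data": {"commands": [[0, 0, 0, 0, 0.001, 0, 0.5], [0, 0, 0, 0, 0.001, 0, 0.5], [0, 0, 0, 0, 0.001, 0, 0.5], [0, 0, 0, 0, 0, 0, 0.5], [0, 0, 0, 0, 0, 0, 0.5]]}}

```text
time: 6.48
tcp_pos: [0.5641, -0.0944, 0.0588]
orientation: [-0.0, 0.703, 0.711, 0.0]
wrist_force: [0.4, -0.8, -0.0]
finger_gap: 0.0428
```

Run:
```python
from h import *
o,p=wrist();cv2.imwrite("pics/w5.png",p["image"]);W=cloud(p);print(o["tcp_pos"],o["time"])
for e in arm.recognise(p,"plate")[:1]:
        x=e["extent"];print(e["conf"],np.round(x),hit(p,((x[0]+x[2])/2,(x[1]+x[3])/2),.045).round(4))
for uv in((260,110),(260,140),(260,170),(260,200),(260,225),(220,170),(300,170),(380,170),(140,200)):print(uv,W[uv[1]-2:uv[1]+3,uv[0]-2:uv[0]+3].mean((0,1)).round(4))
```

```text
[ 0.56412373 -0.094422    0.05875655] 6.475
0.9 [182.  94. 336. 247.] [ 0.5636 -0.0559  0.045 ]
(260, 110) [ 0.5636 -0.0281  0.0458]
(260, 140) [ 0.5638 -0.0411  0.0474]
(260, 170) [ 0.564  -0.0546  0.0488]
(260, 200) [ 0.5641 -0.0685  0.0504]
(260, 225) [ 0.5643 -0.0805  0.0516]
(220, 170) [ 0.5457 -0.0547  0.0492]
(300, 170) [ 0.5823 -0.0545  0.0483]
(380, 170) [ 0.6202 -0.0548  0.0451]
(140, 200) [ 0.5069 -0.0705  0.0466]
```

{"op": "jog_arm", "data": {"commands": [[0, 0, 0, 0, 0.001, 0, 0.5], [0, 0, 0, 0, 0.001, 0, 0.5], [0, 0, 0, 0, 0, 0, 0.5], [0, 0, 0, 0, 0, 0, 0.5]]}}

```text
time: 7.08
tcp_pos: [0.5642, -0.0924, 0.0588]
orientation: [0.0, 0.703, 0.711, -0.0]
wrist_force: [-0.2, -0.7, 0.2]
finger_gap: 0.0428
```

Run:
```python
from h import *
o,p=wrist();cv2.imwrite("pics/w6.png",p["image"]);W=cloud(p);print(o["tcp_pos"],o["time"],o["wrist_force"])
for e in arm.recognise(p,"plate")[:1]:
        x=e["extent"];print(e["conf"],np.round(x),hit(p,((x[0]+x[2])/2,(x[1]+x[3])/2),.045).round(4))
for uv in((260,110),(260,140),(260,170),(260,200),(260,225),(220,170),(300,170),(380,170),(140,200)):print(uv,W[uv[1]-2:uv[1]+3,uv[0]-2:uv[0]+3].mean((0,1)).round(4))
```

```text
[ 0.56415989 -0.09243939  0.05877023] 7.075 [-0.22879236 -0.65518966  0.21197552]
(260, 110) [ 0.5637 -0.0261  0.0452]
(260, 140) [ 0.5638 -0.0394  0.045 ]
(260, 170) [ 0.564  -0.0534  0.0453]
(260, 200) [ 0.5642 -0.0683  0.0452]
(260, 225) [ 0.5644 -0.0813  0.0452]
(220, 170) [ 0.5453 -0.0537  0.0452]
(300, 170) [ 0.5828 -0.0532  0.0451]
(380, 170) [ 0.6178 -0.0514  0.0512]
(140, 200) [ 0.5072 -0.0683  0.0472]
```

View pics/w6.png

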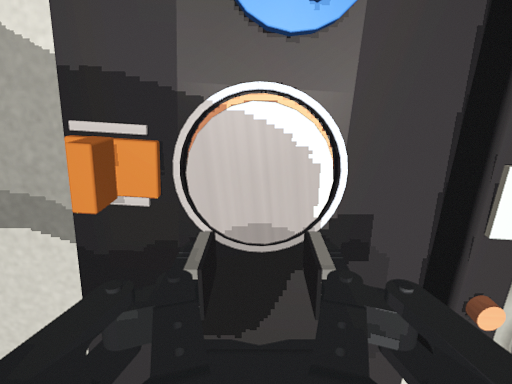

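The plate lies flush: depth reads 45.2 mm at every point on it, same as the deck, and the rim is visible all round (centre 260,167). I raise the tool, shut the fingers, and go behind the catch tab.

{"op": "jog_arm", "data": {"commands": [[0, 0, 0, 0, -0.002, 0.01, 0.5], [0, 0, 0, 0, 0, 0.025, 0.5], [0, 0, 0, 0, 0, 0.025, 0.5], [0, 0, -1.2, -0.034, 0.015, 0, 1], [0, 0, -1.2, -0.034, 0.015, 0, 1], [0, 0, -1.2, -0.034, 0.015, 0, 1], [0, 0, 0, 0, 0, 0, 1], [0, 0, 0, 0, 0, 0, 1]]}}

```text
time: 8.18
tcp_pos: [0.4631, -0.0498, 0.1194]
orientation: [0.001, 0.725, 0.689, 0.0]
wrist_force: [-0.4, -0.3, 0.5]
finger_gap: -0.0003
```

Run:
```python
from h import *
o,p=wrist();cv2.imwrite("pics/w7.png",p["image"]);W=cloud(p);print(o["tcp_pos"],o["time"],o["finger_gap"])
near=(p["depth"]>0)&(W[...,2]>.085)&(W[...,2]<.13);Q=W[near];print(len(Q),Q.min(0),Q.max(0))
im=p["image"].astype(int);m=(im[...,2]-im[...,0]>70)&(W[...,2]>.068)&(W[...,2]<.079);Q=W[m];print("tab top",len(Q),np.percentile(Q,[3,50,97],axis=0).round(4))
```

```text
[ 0.46308326 -0.04984404  0.11944881] 8.175 -0.00028178272552435534
938 [ 0.44997392 -0.04324688  0.11242589] [ 0.47707209 -0.03701884  0.12996427]
tab top 780 [[ 0.4904 -0.0636  0.0696]
 [ 0.4952 -0.0496  0.073 ]
 [ 0.5002 -0.0371  0.0743]]
```

View pics/w7.png

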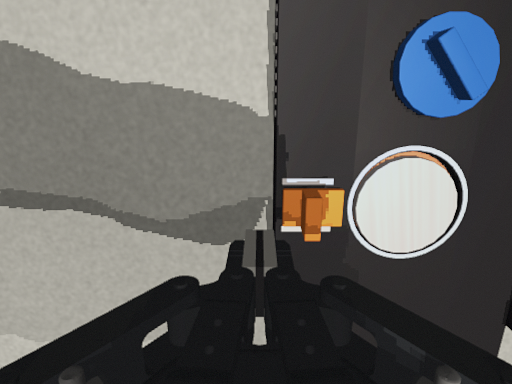

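The wrist view shows the tab at (313,215), the shut fingers (260,250) just in front of it on the robot's side, and the plate seated at (407,200). Finger face is at x = 0.477 and tab back at 0.490. Next I lower and push along the base's +x.

{"op": "jog_arm", "data": {"commands": [[0, 0, 0, 0, 0, -0.025, 1], [0, 0, 0, 0, 0, -0.022, 1], [0, 0, 0, 0, 0, 0, 1], [0, 0, 0, 0.007, -0.0003, 0, 1], [0, 0, 0, 0.006, -0.0003, 0, 1], [0, 0, 0, 0.006, -0.0003, 0, 1], [0, 0, 0, 0.006, -0.0003, 0, 1], [0, 0, 0, 0.005, -0.0003, 0, 1], [0, 0, 0, 0, 0, 0, 1]]}}

```text
time: 9.35
tcp_pos: [0.4926, -0.051, 0.0718]
orientation: [0.0, 0.725, 0.689, 0.0]
wrist_force: [0.9, -0.6, -0.1]
finger_gap: -0.0001
```

{"op": "jog_arm", "data": {"commands": [[0, 0, 0, 0.003, -0.0002, 0, 1], [0, 0, 0, 0.003, -0.0002, 0, 1], [0, 0, 0, 0.002, 0, 0, 1], [0, 0, 0, 0, 0, 0, 1]]}}

```text
time: 9.85
tcp_pos: [0.5003, -0.0514, 0.0718]
orientation: [0.0, 0.725, 0.689, 0.0]
wrist_force: [-0.1, 1.0, -0.1]
finger_gap: 0.0
```

```bash
cat > look.py <<'E'
from h import *
import sys
o,p=wrist();cv2.imwrite(f"pics/{sys.argv[1]}.png",p["image"]);W=cloud(p);print(o["tcp_pos"],o["time"],o["wrist_force"])
im=p["image"].astype(int);m=(im[...,2]-im[...,0]>70)&(W[...,2]>.066)&(W[...,2]<.079)&(W[...,0]<.56);Q=W[m];print("tab top",len(Q),np.percentile(Q,[3,50,97],axis=0).round(4))
E
python3 look.py w8
```

```text
[ 0.50032419 -0.05135167  0.0717506 ] 9.85 [-0.08377984  0.95868322 -0.09923701]
tab top 992 [[ 0.5146 -0.0614  0.0677]
 [ 0.5197 -0.0461  0.073 ]
 [ 0.5236 -0.0381  0.0742]]
```

View pics/w8.png

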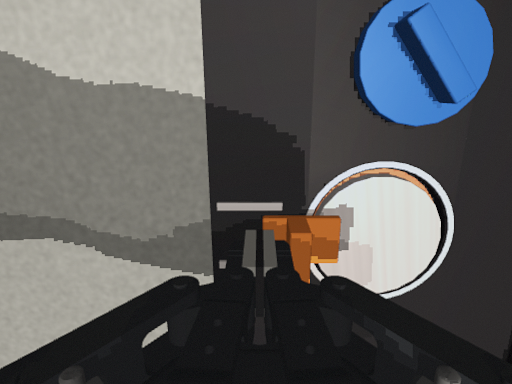

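The tongue (325,235) now overlaps the plate, and the tab is at x ≈ 0.519 against about 0.520 at home. I push a little further to the stop.

{"op": "jog_arm", "data": {"commands": [[0, 0, 0, 0.001, 0, 0, 1], [0, 0, 0, 0.001, -0.0001, 0, 1], [0, 0, 0, 0, 0, 0, 1]]}}

```text
time: 10.28
tcp_pos: [0.5018, -0.0514, 0.0717]
orientation: [-0.0, 0.725, 0.689, -0.0]
wrist_force: [-4.8, 0.7, 2.4]
finger_gap: -0.0001
```

{"op": "jog_arm", "data": {"commands": [[0, 0, 0, 0.001, 0, 0, 1], [0, 0, 0, 0, 0, 0, 1]]}}

```text
time: 10.52
tcp_pos: [0.502, -0.0514, 0.0716]
orientation: [-0.001, 0.725, 0.689, -0.001]
wrist_force: [-9.2, -0.7, 5.0]
finger_gap: -0.0002
```

The force climbs while the tool stays put, so the catch is at its stop. I back off and lift clear.

{"op": "jog_arm", "data": {"commands": [[0, 0, 0, -0.01, 0.0005, 0, 1], [0, 0, 0, -0.02, 0.001, 0, 1], [0, 0, 0, 0, 0, 0.03, 1], [0, 0, 0, -0.02, 0, 0.04, 1], [0, 0, 0, -0.02, 0, 0.03, 1], [0, 0, 0, 0, 0, 0, 1]]}}

```text
time: 11.28
tcp_pos: [0.4333, -0.0502, 0.1737]
orientation: [0.002, 0.725, 0.689, 0.001]
wrist_force: [0.4, -0.1, -0.8]
finger_gap: -0.0001
```

```bash
python3 look.py w9
python3 - <<'E'
from h import *
p=arm.camera("top");im=p["image"].astype(int)
c,s,_=blob(im[...,0]-im[...,2]>50,(252,192));print("cap",hit(p,c,.055).round(4))
for t in("mug","jar","driver","meter","spool"):
    for e in arm.recognise(p,t)[:1]:print(t,np.round(e["extent"]))
E
```

```text
[ 0.43332813 -0.05015439  0.17370488] 11.275 [ 0.38912306 -0.08269984 -0.7709345 ]
tab top 556 [[ 0.5148 -0.0646  0.0668]
 [ 0.5189 -0.0507  0.0729]
 [ 0.5245 -0.0383  0.0742]]
cap [0.5762 0.0324 0.055 ]
mug [ 96. 178. 130. 219.]
jar [302. 134. 323. 155.]
driver [390. 247. 449. 282.]
meter [382. 154. 426. 204.]
spool [108. 239. 132. 259.]
```

View pics/w9.png

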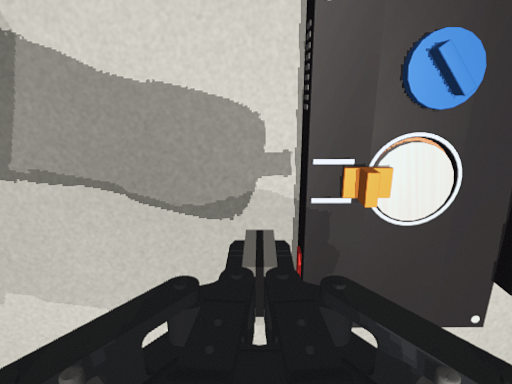

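The tongue (380,183) covers the edge of the seated plate (415,178), the cap is untouched at (445,67), and the robot is clear. I'm handing in.

```bash
python3 -c "
from plant import arm
print(arm.finish_job())"
```

```text
the job is handed in; nothing more can be done
None
```

I pushed the warming plate about 105 mm across the deck with two half-open fingertips, never gripping it, until it dropped into the recess. I then pushed the orange catch home with the shut fingers and handed the job in at about 11.5 s of the 42 s allowed.

My last checks; the hand-in itself reports no verdict:
- **Plate:** before I closed the catch, the depth reading was 45.2 mm across the whole plate, level with the deck. The last picture shows it still seated.
- **Catch:** it came up against its stop, with the force rising to 9 N while the tool stayed still. The tab then measured x ≈ 0.519 m, against an expected 0.520 m fully home, so it is about 25 mm of 26 mm in. The tongue covers the plate's edge.
- **Cap:** it moved less than 1 mm.
- **Bystanders:** their detection boxes match the starting ones to within a few pixels, which is detector noise.
- **Robot:** it is clear of everything.

No check failed. The plate did stop tilted on the near rim at first, and a further 5 mm of slow pushing dropped it in.

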